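# Find and press the flush battery-door release

## Robot

A 6-joint arm with a two-finger parallel gripper is mounted at the origin on the work surface. World frame = base frame: x ahead of the robot, y to its left, z up, the work surface at z = 0. Lengths are in m, angles in rad, forces in N, time in s.
With the tool pointing down it reaches from about 0.375 to 0.9 m from the base axis. Payload 3.1 kg.
Tool frame: the origin (TCP) lies between the finger pads; the fingertips stand 22 mm ahead of it and the grasp point (between the pads) lies 3 mm ahead of it; z points along the fingers, y is the line along which they close (so a half turn about z gives the same grasp; the last joint's range is limited). The gripper opens to 87 mm and grips with 3 to 60 N. Pads are 19 mm wide; open, the fingers measure 117 mm over their backs; the gripper's body (75 mm by 190 mm) begins 51 mm behind the grasp point.
Start: joints at [1.171, 0.527, 1.433, -0, 1.181, -0.178], TCP at [0.137, 0.61, 0.245] pointing down, gripper open.
Joint ranges: [-3.08, 3.08], [-0.75, 2.2], [0.22, 2.44], [-1.43, 4.57], [0, 2.65], [-2.85, 2.85]. Speed limits (rad/s): [2.79, 2.79, 3.14, 3.14, 3.14, 3.14].

## Interface

Orientations are given as a unit quaternion [x, y, z, w].
In Python, from rig import robot gives the robot as it stands.
- The arm moves only by the tool move_arm, never from a script. Its argument "series" is text: rows parted by semicolons, each of 6 numbers parted by spaces: the shift along the tool's x, y, z in mm, then the turn, a rotation vector about the tool's x, y, z in degrees. In form: dx dy dz ax ay az; .... A call has 1 to 8 rows; each row is the pose to reach, as a shift and turn from the pose commanded when the call began, along the tool's axes at that moment; what a row does not reach only later rows make up. A row lasts 1/12 s, in which the tool goes at most 41.7 mm and 7.16 degrees, less where a joint would pass 70% of its speed; a pose out of reach is approached as far as the arm can. A call with a gripper value outside its range is refused whole. "jaw" is the opening, from 0 (shut) to 1 (fully open), set as the call begins (left out, the last holds). The fingers move at their own pace and stop on an object; "newtons" is the grip in N (left out, the last holds). Time passes only in rows, so rows that repeat a pose let the fingers close. It gives the time, the measured TCP pose, the force, the opening and the grip force at its end, in the units of the state.
- robot.get_obs(): the state, without advancing time (a new reading comes with each control period).
- robot.camera(name): name is "side" or "top" or "wrist"; returns a dict with "img" (384x512x3 uint8, red, green, blue), "mtx" (3x3 intrinsics, pixels), "world_to_cam" (4x4, takes a point from world to camera coordinates). Camera axes: x right, y down, z forward; pixel columns grow to the right and rows downward; lengths in m; the calibration is good to about 2 mm. The wrist camera is an equidistant fisheye: a pixel r from the principal point sees the ray r / f radians off the axis. A picture is of the moment at which its call begins. There is no depth.
- robot.hand_in(): hands the job in; it is judged then, once.
Trained networks look in a picture, given as the dict that the camera call returned (one of the last four; its "shot" number tells which), for a name from the list of things; names that differ only in an ending like _2 or _b are one class to them, and where a whole thing is asked for, a point or a joint stands for the part that bears it (a point fixed in the world has none). Each returns a list of dicts, best first, with "p" (0 to 1); they miss things now and then, are a little off and sometimes report something else, mostly with a low value. They report only what shows in the picture. A call takes as long as a camera call.
- robot.search_frame(picture, thing): "xyz" ([x, y, z] in m, in world coordinates, good to about 4 mm: the middle of the surface that is visible of it).
- robot.tip_of(picture, thing): "xyz" ([x, y, z] in m, in world coordinates, good to about 4 mm: a listed point, or the origin of a listed thing).
The state is a dict: "time": time; "q": joint angles; "joint_velocities": joint speeds; "joint_torque": joint torques, N m; "position": TCP position; "tool_rot": TCP orientation; "ft_force": force on the tool from outside, world axes, zero at the start; "moment": the same for the moment, N m; "grip_width": finger opening in m; "grip_force": force on a finger pad.
Only numpy, scipy, OpenCV 4.12 (cv2) and the standard library are available. Lean on these libraries where they do the work, as an engineer would, in place of code of your own. Each camera call takes 0.05 s, during which the arm holds its last target. There are 200 camera calls.

## Task

The orange desk calculator lies face down with its battery door shut. The door's release is a recessed push plate hidden somewhere along the flat brown strip beside the door: feel along the strip with the fingertips until you find it, press it in so that the door springs up, then let go and come away, leaving the door standing open. Do not lift or shove the calculator or lean hard on it, never press the red button on the test box, and leave the transformer and the screwdriver where they lie.

Things in the scene. Friction and masses are not known exactly. Their poses are not given: they have to be found in the camera images.
- calculator: orange plastic desk calculator lying loose, face down, 180 (x) x 270 (y) x 60 mm high, 1.5 kg. Origin: centre of its underside, on the bench; z up, x runs across the strip towards the door and its hinge, y along the strip. Its upward face is flat at 60 mm but for four rubber feet 16 mm across and 3.5 mm high at x +-75, y +-115 mm.
- strip_mid (a point): middle of the flat brown strip in the calculator's upward face, on the strip's surface, 58.5 mm above the bench; axes as the calculator's. The strip shows 40 mm (x) by 134 mm (y), 1.5 mm below the orange face, and is rigid but for the release plate, whose middle lies on the strip's centre line anywhere within 33 mm of this point along +y or -y (not reported).
- release (a joint): travel of the release plate straight down, m: 0 at rest, 0.005 fully in. The plate, brown like the strip, fills an opening 30 mm (x) by 46 mm (y) with a thin dark gap round it and fine ribs; at rest its face is 2 mm below the strip. It gives from 1.4 N, is fully in at 5 N, frees the door past 0.0035, and springs back when let go.
- door (a joint): angle of the battery door, rad: 0 shut, 0.75 open at its stop. The door, 69 mm (x) by 131 mm (y), starts 22 mm in +x of strip_mid, level with the strip, and is hinged at its far (+x) edge. When the release is pressed in, its spring swings the edge next to the strip up by about 48 mm in about half a second; it cannot be opened otherwise.
- test_box: bench test box, fixed, of bare steel, 130 x 130 x 66 mm high, origin at the centre of its underside; two brass posts 22 mm high and a red push button on top, 88 mm above the bench at most. To be left alone.
- red_button (a joint): travel of the red button on the test box, m: 0 at rest, 0.006 fully in; it must not be pressed.
- transformer: loose grey metal transformer, 56 x 46 x 50 mm high, 0.6 kg, origin at the centre of its underside; to be left alone.
- screwdriver: loose screwdriver with green handle, 190 mm long, 24 mm thick, lying along its x axis, origin on the bench under its middle; to be left alone.

How it is judged:
By the outcome, as a careful person would: the job done as asked, in the order asked, and still so for the second after the job is handed in, with the robot touching nothing.
It also fails if it takes over 51 s, if anything falls off the work surface, if the arm or the gripper's body presses on something with over 40 N, if the wrist force passes 120 N, or if a joint passes its speed limit or range.

## Working session

There is one attempt and no reset: what is moved stays moved. The work goes in short steps, Python scripts to look and compute and a tool call to move; the robot and the scene stay as the last step left them, time stands still between calls to the robot, and variables do not carry over. Pictures are saved under pics/ and viewed, at most 10 in all, crops included, and the job is handed in when it is done.

Besides the shell and the picture viewer there is one more tool, called after "Request:" as name(argument=value, ...) on one line, values as JSON. move_arm: Moves the arm, as the interface text tells. Its arguments: {"type":"object","properties":{"series":{"type":"string"},"jaw":{"type":"number"},"newtons":{"type":"number"}},"required":["series"]}

```bash
mkdir -p pics; python3 - <<'E'
from rig import robot
import cv2,numpy as np
o=robot.get_obs();print(o['time'],o['position'],o['tool_rot'],o['ft_force'],o['grip_width'])
ims=[]
for n in ['top','side']:
    c=robot.camera(n);ims.append(c['img'])
    for t in ['calculator','strip_mid','release','door','test_box','red_button','transformer','screwdriver']:
        for f in ('search_frame','tip_of'):
            try:
                r=getattr(robot,f)(c,t)
                print(n,t,f,[(np.round(d['xyz'],3).tolist(),round(d['p'],2)) for d in r[:2]])
            except Exception as e: print(n,t,f,e)
cv2.imwrite('pics/a.png',cv2.cvtColor(ims[0],cv2.COLOR_RGB2BGR))
cv2.imwrite('pics/b.png',cv2.cvtColor(ims[1],cv2.COLOR_RGB2BGR))
print(robot.get_obs()['time'])
E
```

```text
0.0 [0.13720261 0.60905849 0.24357601] [ 1.10667028e-01  9.93856955e-01 -1.03749013e-03 -2.92589512e-04] [ 0.21260925  0.23637113 -0.40739284] 0.08701167992021085
top calculator search_frame [([0.561, -0.033, 0.06], 0.56), ([0.577, -0.032, 0.055], 0.25)]
top calculator tip_of [([0.562, -0.03, 0.001], 0.59)]
top strip_mid search_frame [([0.557, -0.034, 0.059], 0.98)]
top strip_mid tip_of [([0.519, -0.04, 0.056], 0.89)]
top release search_frame [([0.579, -0.03, 0.056], 0.64), ([0.517, -0.007, 0.055], 0.47)]
top release tip_of it knows: calculator, screwdriver, strip_mid, test_box, transformer
top door search_frame [([0.576, -0.032, 0.057], 0.72)]
top door tip_of it knows: calculator, screwdriver, strip_mid, test_box, transformer
top test_box search_frame [([0.527, 0.196, 0.064], 0.76), ([0.541, 0.197, 0.085], 0.23)]
top test_box tip_of [([0.523, 0.201, 0.0], 0.92)]
top red_button search_frame [([0.541, 0.195, 0.087], 0.78)]
top red_button tip_of it knows: calculator, screwdriver, strip_mid, test_box, transformer
top transformer search_frame [([0.609, -0.264, 0.046], 0.7)]
top transform
[... 542 characters left out ...]
culator, screwdriver, strip_mid, test_box, transformer
side door search_frame [([0.571, -0.025, 0.061], 0.57)]
side door tip_of it knows: calculator, screwdriver, strip_mid, test_box, transformer
side test_box search_frame [([0.51, 0.238, 0.068], 0.81)]
side test_box tip_of [([0.52, 0.202, -0.001], 0.84)]
side red_button search_frame [([0.543, 0.205, 0.087], 0.72)]
side red_button tip_of it knows: calculator, screwdriver, strip_mid, test_box, transformer
side transformer search_frame [([0.612, -0.255, 0.037], 0.68)]
side transformer tip_of [([0.614, -0.27, 0.002], 0.64)]
side screwdriver search_frame [([0.71, -0.087, 0.019], 0.47)]
side screwdriver tip_of [([0.708, -0.068, 0.005], 0.58)]
1.4
```

View pics/a.png

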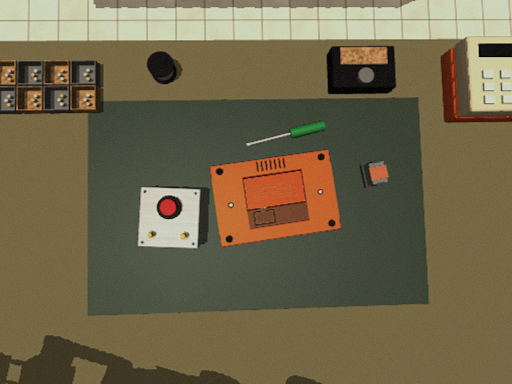

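View pics/b.png

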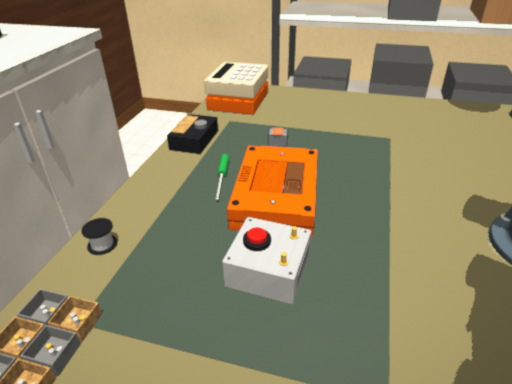

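The top view shows the calculator turned by a few degrees. The brown strip runs from about (248,222) to (308,213), with a gap outline of a plate near (264,216), so it sits towards +y. The side view agrees, and the test box is clear of the spot. I'll work out the yaw from the feet and the shift to get above the plate.

```bash
cat > h.py <<'E'
import numpy as np
from scipy.spatial.transform import Rotation as R
from rig import robot
def ray_pt(c,uv,z):
    T=np.array(c['world_to_cam']);K=np.array(c['mtx']);Rt=T[:3,:3];o=-Rt.T@T[:3,3]
    d=Rt.T@np.linalg.solve(K,[uv[0],uv[1],1]);return o+d*(z-o[2])/d[2]
def rel(pos,yaw_y):  # yaw_y: world angle (deg) of tool y; tool down
    o=robot.get_obs();R0=R.from_quat(o['tool_rot'])
    y=np.array([np.cos(np.radians(yaw_y)),np.sin(np.radians(yaw_y)),0]);z=np.array([0,0,-1.]);x=np.cross(y,z)
    Rt=R.from_matrix(np.c_[x,y,z])
    return np.round(R0.inv().apply(np.array(pos)-o['position'])*1000,1),np.round((R0.inv()*Rt).as_rotvec(degrees=True),1)
E
python3 - <<'E'
from h import *
c=robot.camera('top')
F=[ray_pt(c,p,.0635)[:2] for p in [(219.5,171),(321,157),(229,239),(336,229)]]
print(np.round(F,4));ctr=np.mean(F,0);print('ctr',ctr)
for a,b in ((1,0),(3,2)): d=F[a]-F[b]; print(np.degrees(np.arctan2(-d[1],-d[0])),np.linalg.norm(d))
for p in [(264,216),(248,222),(308,213),(278,217)]: print(p,np.round(ray_pt(c,p,.058),4))
print(rel([.515,-.006,.175],97.5))
E
```

```text
[[ 0.6205  0.0877]
 [ 0.6477 -0.14  ]
 [ 0.4706  0.0697]
 [ 0.4861 -0.1678]]
ctr [ 0.55622976 -0.03760549]
96.79486224732548 0.22927322730129257
93.75093148152851 0.2380530777182584
(264, 216) [ 0.5188 -0.0088  0.058 ]
(248, 222) [0.5064 0.0271 0.058 ]
(308, 213) [ 0.523  -0.1075  0.058 ]
(278, 217) [ 0.5158 -0.04    0.058 ]
(array([-503.7, -517.5,   69.6]), array([ -0. ,  -0. , -20.2]))
```

Request:
move_arm(series="-504 -517 0 0 0 -20; -504 -517 0 0 0 -20; -504 -517 0 0 0 -20; -504 -517 0 0 0 -20; -504 -517 0 0 0 -20; -504 -517 0 0 0 -20; -504 -517 0 0 0 -20; -504 -517 0 0 0 -20", jaw=0, newtons=10)

```text
time: 2.12
position: [0.3121, 0.3249, 0.2449]
tool_rot: [-0.064, 0.998, 0.0, 0.0]
ft_force: [0.6, 1.0, -0.4]
grip_width: 0.0417
grip_force: 0.0
```

```bash
python3 - <<'E'
from h import *
print(robot.get_obs()['position'],rel([.515,-.006,.2],97))
E
```

```text
[0.3121193  0.32493294 0.24488506] (array([-159. , -354.1,   44.9]), array([0. , 0.1, 0.3]))
```

Request:
move_arm(series="-158 -354 40 0 0 0; -158 -354 40 0 0 0; -158 -354 40 0 0 0; -158 -354 40 0 0 0; -158 -354 40 0 0 0; -158 -354 40 0 0 0; -158 -354 40 0 0 0; -158 -354 40 0 0 0")

```text
time: 2.78
position: [0.4848, 0.0413, 0.2104]
tool_rot: [-0.063, 0.998, 0.0, 0.0]
ft_force: [0.9, 1.0, -0.0]
grip_width: 0.0008
grip_force: 0.0
```

```bash
python3 - <<'E'
from h import *
print(robot.get_obs()['position'],rel([.515,-.006,.2],97))
E
```

```text
[0.48482597 0.04128977 0.21041537] (array([-23.9, -50.7,  10.4]), array([0. , 0. , 0.3]))
```

Request:
move_arm(series="-20 -46 10 0 0 0; -20 -46 10 0 0 0; -20 -46 10 0 0 0; -20 -46 10 0 0 0")

```text
time: 3.12
position: [0.5089, 0.0004, 0.2]
tool_rot: [-0.063, 0.998, 0.001, -0.001]
ft_force: [0.2, -0.1, 0.1]
grip_width: 0.0007
grip_force: 0.0
```

```bash
python3 - <<'E'
from h import *
import cv2,pickle
print(robot.get_obs()['position'])
for n in ('wrist','top'):
    c=robot.camera(n);pickle.dump(c,open(n+'.pkl','wb'))
    for f,t in (('tip_of','strip_mid'),('search_frame','release'),('search_frame','door'),('tip_of','calculator')):
        r=getattr(robot,f)(c,t);print(n,t,[(np.round(d['xyz'],3).tolist(),round(d['p'],2)) for d in r[:2]])
    if n=='wrist': cv2.imwrite('pics/w.png',cv2.cvtColor(c['img'],cv2.COLOR_RGB2BGR)); print(np.array(c['mtx']),np.array(c['world_to_cam']))
E
```

```text
[5.08856258e-01 4.03612597e-04 2.00049965e-01]
wrist strip_mid []
wrist release [([0.516, -0.005, 0.058], 0.74)]
wrist door [([0.539, -0.001, 0.057], 0.79)]
wrist calculator [([0.561, -0.036, 0.003], 0.78)]
[[297.31863964   0.         255.90009347]
 [  0.         297.31863964 192.65122152]
 [  0.           0.           1.        ]] [[-1.25151511e-01  9.92137551e-01  4.23322601e-04  6.35183738e-02]
 [ 9.62071800e-01  1.21254652e-01  2.44366856e-01 -5.08345138e-01]
 [ 2.42394204e-01  3.09901480e-02 -9.69682763e-01  2.22303289e-01]
 [ 0.00000000e+00  0.00000000e+00  0.00000000e+00  1.00000000e+00]]
top strip_mid []
top release [([0.61, -0.262, 0.043], 0.18)]
top door [([0.591, -0.049, 0.055], 0.61)]
top calculator [([0.562, -0.035, -0.001], 0.93)]
```

View pics/w.png

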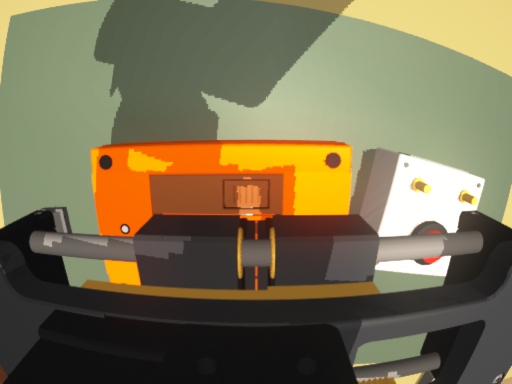

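The wrist view shows the brown strip (u 150–283) with the plate outline at u 223–270, v 180–208, and feet at (106,162) and (333,160). Next: turn these pixels into positions.

```bash
cat >> h.py <<'E'
def fish(c,uv,z):
    T=np.array(c['world_to_cam']);K=np.array(c['mtx']);Rt=T[:3,:3];o=-Rt.T@T[:3,3]
    v=np.array([uv[0]-K[0,2],uv[1]-K[1,2]])/K[0,0];r=np.hypot(*v)
    d=Rt.T@np.array([*(v/r*np.sin(r)),np.cos(r)]);return o+d*(z-o[2])/d[2]
E
python3 - <<'E'
from h import *
import pickle
c=pickle.load(open('wrist.pkl','rb'))
f=[fish(c,p,.0635) for p in [(106,162),(333,160)]];print(np.round(f,4))
d=f[1]-f[0];print(np.degrees(np.arctan2(d[1],d[0])),np.linalg.norm(d))
a=np.radians(97);X=np.array([np.sin(a),-np.cos(a),0])
print('strip_mid from feet',(f[0]+f[1])/2)
for p in [(223,180),(270,180),(223,208),(270,208),(246.5,194)]: print(p,np.round(fish(c,p,.057),4))
for p in [(151,176),(283,175),(150,213)]: print(p,np.round(fish(c,p,.0585),4))
print(rel([.515,-.005,.1],96.5))
E
```

```text
[[ 0.4993 -0.1557  0.0635]
 [ 0.471   0.0698  0.0635]]
97.1543673510229 0.22721085061273824
strip_mid from feet [ 0.48512584 -0.04296832  0.0635    ]
(223, 180) [ 0.5052 -0.0326  0.057 ]
(270, 180) [0.4995 0.0128 0.057 ]
(223, 208) [ 0.5336 -0.0299  0.057 ]
(270, 208) [0.5277 0.0167 0.057 ]
(246.5, 194) [ 0.5163 -0.0082  0.057 ]
(151, 176) [ 0.5095 -0.106   0.0585]
(283, 175) [0.4927 0.0245 0.0585]
(150, 213) [ 0.5488 -0.1057  0.0585]
(array([ -4.7,  -6.5, 100.5]), array([-0. ,  0. ,  0.8]))
```

Request:
move_arm(series="-5.5 -9 30 0 0 0; -5.5 -9 60 0 0 0; -5.5 -9 85 0 0 0; -5.5 -9 100 0 0 0; -5.5 -9 108 0 0 0; -5.5 -9 112 0 0 0; -5.5 -9 112 0 0 0; -5.5 -9 112 0 0 0")

```text
time: 4.28
position: [0.5168, -0.008, 0.089]
tool_rot: [-0.064, 0.998, -0.0, 0.001]
ft_force: [-0.2, -0.3, -0.0]
grip_width: 0.0003
grip_force: 0.0
```

```bash
python3 - <<'E'
from h import *
import cv2
o=robot.get_obs();print(o['position'],o['ft_force'],rel([.516,-.0075,.088],97))
c=robot.camera('wrist');cv2.imwrite('pics/w2.png',cv2.cvtColor(c['img'],cv2.COLOR_RGB2BGR)[100:300,100:400].repeat(2,0).repeat(2,1))
print([(np.round(d['xyz'],4),d['p']) for d in robot.search_frame(c,'release')])
E
```

```text
[ 0.51681277 -0.0080353   0.08897697] [-0.15741907 -0.34201146 -0.00875976] (array([0.7, 0.6, 1. ]), array([-0. ,  0.1,  0.3]))
[(array([ 0.5059, -0.0053,  0.0557]), 0.76)]
```

View pics/w2.png

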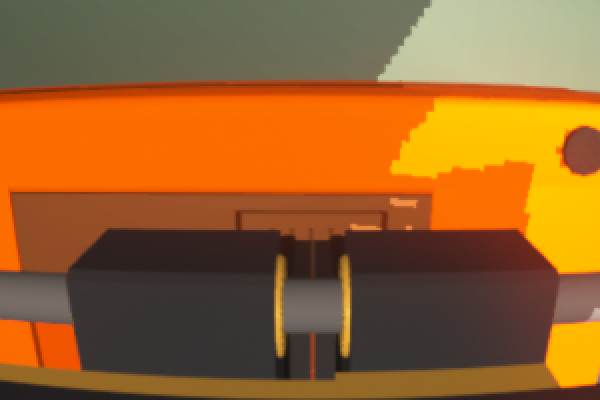

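The closed fingers (u 280–345 in the crop) stand over the middle of the plate outline (u 237–387). I'll now descend slowly, feeling for the plate.

Request:
move_arm(series="0 0 3 0 0 0; 0 0 6 0 0 0; 0 0 8 0 0 0; 0 0 9 0 0 0; 0 0 10 0 0 0; 0 0 10 0 0 0")

```text
time: 4.88
position: [0.5161, -0.0079, 0.0783]
tool_rot: [-0.064, 0.998, 0.0, -0.0]
ft_force: [-0.8, -0.0, 0.3]
grip_width: 0.0002
grip_force: 0.7
```

Request:
move_arm(series="0 0 0.5 0 0 0; 0 0 1 0 0 0; 0 0 1.5 0 0 0; 0 0 2 0 0 0; 0 0 2 0 0 0; 0 0 2 0 0 0")

```text
time: 5.38
position: [0.5161, -0.008, 0.0764]
tool_rot: [-0.064, 0.998, 0.0, -0.0]
ft_force: [-0.6, 0.7, 3.4]
grip_width: 0.0004
grip_force: 1.8
```

The plate gives under 3.4 N, which fits its spring. Pressing it in further.

Request:
move_arm(series="0 0 0.5 0 0 0; 0 0 1 0 0 0; 0 0 1.5 0 0 0; 0 0 2 0 0 0; 0 0 2 0 0 0; 0 0 2 0 0 0")

```text
time: 5.88
position: [0.5161, -0.0079, 0.0744]
tool_rot: [-0.064, 0.998, 0.0, -0.0]
ft_force: [-2.2, 0.1, 5.0]
grip_width: 0.0005
grip_force: 2.5
```

```bash
python3 - <<'E'
from h import *
import cv2
c=robot.camera('side');cv2.imwrite('pics/s2.png',cv2.cvtColor(c['img'],cv2.COLOR_RGB2BGR)[110:280,180:380].repeat(3,0).repeat(3,1))
E
```

```text
(no output)
```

View pics/s2.png

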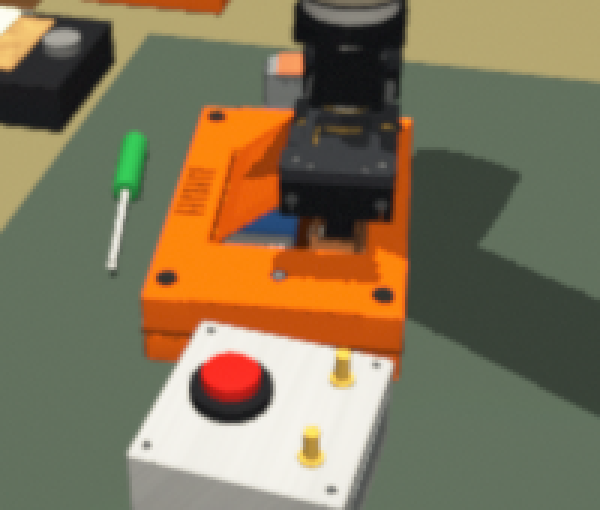

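The door has swung up (blue compartment showing at about (260,225)). Coming away: up first, then back from the door.

Request:
move_arm(series="0 0 -3 0 0 0; 2 0 -10 0 0 0; 10 0 -25 0 0 0; 20 0 -50 0 0 0; 30 0 -80 0 0 0; 40 0 -110 0 0 0; 50 0 -140 0 0 0; 50 0 -140 0 0 0")

```text
time: 6.6
position: [0.4676, -0.0149, 0.2192]
tool_rot: [-0.064, 0.998, -0.002, 0.004]
ft_force: [-0.3, -0.5, 1.0]
grip_width: 0.0005
grip_force: 0.0
```

Request:
move_arm(series="0 30 0 0 0 0; 0 60 0 0 0 0; 0 90 0 0 0 0; 0 120 0 0 0 0; 0 140 0 0 0 0; 0 150 0 0 0 0; 0 150 0 0 0 0; 0 150 0 0 0 0")

```text
time: 7.27
position: [0.4477, 0.1343, 0.2142]
tool_rot: [-0.064, 0.998, -0.0, 0.0]
ft_force: [-0.3, 0.1, 0.9]
grip_width: 0.0007
grip_force: 0.0
```

```bash
python3 - <<'E'
from h import *
import cv2
o=robot.get_obs();print(o['time'],o['position'],o['ft_force'],np.abs(o['joint_velocities']).max())
c=robot.camera('top');a=c['img'][100:290,80:420]
b=robot.camera('side')['img'][110:300,180:380]
cv2.imwrite('pics/t3.png',cv2.resize(cv2.cvtColor(np.hstack([a,b]),cv2.COLOR_RGB2BGR),(800,281)))
for t in ('calculator','transformer','screwdriver'): print(t,[np.round(d['xyz'],3) for d in robot.tip_of(c,t)[:1]])
E
```

```text
7.2667 [0.44766278 0.13431996 0.21417665] [-0.3389049   0.08568724  0.90740149] 0.029141638812658615
calculator [array([ 0.56 , -0.034,  0.001])]
transformer [array([ 0.611, -0.27 , -0.002])]
screwdriver [array([ 0.712, -0.072, -0.   ])]
```

View pics/t3.png

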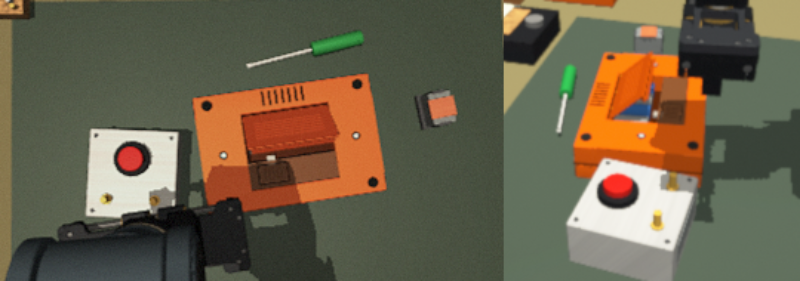

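The door stands open, nothing else has moved, and the arm is clear. Handing in.

```bash
python3 -c "
from rig import robot
print(robot.hand_in())"
```

```text
the job is handed in; nothing more can be done
None
```

The battery door is standing open and the job is handed in: I found the release plate by camera rather than by feeling along the strip, confirmed it by touch and pressed it in with about 5 N. The last pictures show the calculator, transformer and screwdriver where they were, the red button untouched and the arm clear.

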